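Take the latched cover off the fume extractor's filter box

TASK

The filter of the bench fume extractor is due for a change, so take the black grille cover off the filter box: squeeze its springy tab in while easing that side up, tilt the cover and draw its two tongues out from under the deck without cracking the tab or forcing anything, lift it clear and set it down gently on the bare bench beside the box, the same way up as it was. Leave everything else where it lies.

Things in the scene. Friction and masses are not known exactly. Their poses are not given: they have to be found in the camera images.
- unit: Grey sheet-metal filter box, 170 (x) x 220 (y) x 66 mm high, screwed to the bench, fixed. Origin: centre of its underside; z up. A hose spigot sticks out 31 mm from its +y side. Its flat top (the deck, 4 mm sheet) is 66 mm above the bench; in the middle of it is the filter opening, 50 (x) x 100 (y) mm, under the cover.
- cover: Black plastic cap with louvred top, 56 (x) x 110 (y) x 28 mm high, 0.1 to 0.16 kg, on the deck over the opening, axes parallel to the box's. Origin: centre of its lower rim (66 mm up at the start); x from the tab side to the tongue side, y lengthwise, z up. Barb and tongues hang 10 mm below the rim and are its feet on the bench (origin then 10 mm up). The squeeze that frees it also carries it.
- tab (a joint): How far the snap tab is pressed in towards the cover's +x (m): 0 at rest, stop at 0.0075. Spring: 2.5 N to start, plus 2 N per mm. Its barb hooks 3 to 6.5 mm under a steel strike plate in the deck (differs from box to box, cannot be seen), so it lets go at 9 to 17 N; pulling up on the hooked tab adds friction. The tab cracks at 26 N; the cover must not be forced against the box with over 25 N.
- tab_face (a point): Middle of the outer face of the tab's thumb piece, in the middle of the cover's -x side; 20 wide, 14.5 mm high, from 4.5 to 19 mm above the rim. It stands 9 mm proud of the cover's wall, at rest 37 mm from the cover's middle: the squeeze across tab and opposite wall (flat, 28 mm from the middle) is 65 mm wide. As the tab goes in, the middle of the squeeze shifts half as far to +x.
- tab_edge (a point): Lower rim of the cover in the middle of its tab side, 28 mm from its origin along -x. With the tab squeezed this side swings up. Once it is free, squeeze with 16 to 20 N for the swing: under about 12 N the cover slips in the fingers.
- tongue_edge (a point): Lower rim of the cover in the middle of its +x side, 28 mm from its origin; it tilts about the line through here along y. Two rigid tongues (y = +30, -30 mm) reach 6 mm outward (+x) under the deck, with 3 mm up-and-down play (the hooked barb has 1 mm). With the tab side tilted up 0.2 to 0.3 rad the cover slides back to -x; after 7 mm the tongues are out. A straight pull up jams them.
- new_filter: New filter cassette, pale frame with paper pleats, 44 x 90 x 24 mm, lying loose on the bench; leave it. Origin: centre of its underside.
- bolt_1: Loose steel bolt standing on its head, 21 mm across, 48 mm high; leave it. Origin: centre of its underside.
- nut_1: Loose steel nut, 36 x 31 x 16 mm; leave it. Origin: centre of its underside.
- bare_patch (a point): Middle of a bare patch of flat bench in front of the robot, free for 85 mm all round: one good place for the cover. Height of the bench top.
Not all that is in view belongs to the job. What is meant by the cover is not green, and is the larger of those in its own colour.

How it is judged:
By the outcome, as a careful person would: the job done as asked, in the order asked, and still so for the second after the job is handed in, with the robot touching nothing.
It also fails if it takes over 64 s, if anything falls off the work surface, if the arm or the gripper's body presses on something with over 40 N, if the wrist force passes 120 N, or if a joint passes its speed limit or range.

ROBOT

A 6-joint arm with a two-finger parallel gripper is mounted at the origin on the work surface; the furniture and walls round the work are solid. World frame = base frame: x ahead of the robot, y to its left, z up, the work surface at z = 0. Lengths are in m, angles in rad, forces in N, time in s.
With the tool pointing down it reaches from about 0.425 to 1.125 m from the base axis. Payload 14.9 kg.
Tool frame: the origin (TCP) lies at the very end of the fingers, on their centre line; the grasp point (between the pads) lies robot.pinch_z behind it (robot.pinch_z is the distance from the TCP to the grasp point, in m); x points along the fingers, z is the direction in which the jaws open and shut, and the axes are right-handed (so a half turn about x gives the same grasp; the last joint's range is limited). The gripper opens to 91 mm and grips with 3 to 60 N. Pads are 32 mm wide; open, the fingers measure 118 mm over their backs; the gripper's body (76 mm by 178 mm) begins 60 mm behind the grasp point.
Start: joints at [1.224, 0.379, 1.734, -0, 1.028, -0.033], TCP at [0.216, 0.666, 0.214] pointing down, gripper open.
Joint ranges: [-2.77, 2.77], [-0.74, 2.19], [0, 2.66], [-1.06, 4.2], [0.31, 2.87], [-3.08, 3.08]. Speed limits (rad/s): [1.89, 1.89, 2.39, 3.14, 3.14, 3.14].

INTERFACE

Orientations are given as a unit quaternion [w, x, y, z].
In Python, from bench import robot, camera, trace, landmark_of gives the robot as it stands.
- The arm moves only by the tool jog_arm, never from a script. Its argument "moves" is a list that holds one entry, the list of rows, each a list of 7 numbers: the shift along the tool's x, y, z in m, then the turn, a rotation vector about the tool's x, y, z in degrees, then the finger opening in m, from 0 to 0.0912. In form: [[[x, y, z, wx, wy, wz, hand], ...]]. A call has 1 to 20 rows; each row is the pose to reach, as a shift and turn from the pose measured when the call began, along the tool's axes at that moment; what a row does not reach only later rows make up. A row lasts 1/10 s, in which the tool goes at most 50 mm and 8.59 degrees, less where a joint would pass 70% of its speed; a pose out of reach is approached as far as the arm can. A call with a gripper value outside its range is refused whole. The fingers move at their own pace and stop on an object; "force" is the grip in N (left out, the last holds). Time passes only in rows, so rows that repeat a pose let the fingers close. It gives the time, the measured TCP pose, the force and the opening at its end, in the units of the state.
- robot.read_state(): the state, without advancing time (a new reading comes with each control period).
- camera(name): name is "scene" or "top" or "wrist"; returns a dict with "frame" (420x560x3 uint8, red, green, blue), "range_z" (420x560 float32, m along the optical axis (not along the pixel's ray), 0 where there is no reading), "fx", "fy", "cx", "cy" (pixels), "extrinsics" (4x4, takes a point from camera to world coordinates). Camera axes: x right, y up, looking along -z (the intrinsics and any distortion apply to the point x, -y, -z); pixel columns grow to the right and rows downward; lengths in m; the calibration is good to about 2 mm. The wrist camera is an equidistant fisheye: a pixel r from the principal point sees the ray r / f radians off the axis. A picture is of the moment at which its call begins.
- robot.job_done(): hands the job in, once; it reports no verdict.
Trained networks look in a picture, given as the dict that the camera call returned (one of the last four; its "shot" number tells which), for a name from the list of things; names that differ only in an ending like _2 or _b are one class to them, and where a whole thing is asked for, a point or a joint stands for the part that bears it (a point fixed in the world has none). Each returns a list of dicts, best first, with "p" (0 to 1); they miss things now and then, are a little off and sometimes report something else, mostly with a low value. They report only what shows in the picture. A call takes as long as a camera call. They do not tell look-alikes from the thing itself.
- trace(picture, name): "mask" (420x560 bool, what is visible of it) and "pixel" ([row, column] in pixels, amid what is visible of it).
- landmark_of(picture, name): "pixel" ([row, column] in pixels: a listed point, or the origin of a listed thing).
The state is a dict: "t": time; "joint_pos": joint angles; "qvel": joint speeds; "tau": joint torques, N m; "ee_pos": TCP position; "tcp_rot": TCP orientation; "force": force on the tool from outside, world axes, zero at the start; "wrist_torque": the same for the moment, N m; "finger_gap": finger opening in m.
Only numpy, scipy, OpenCV 4.12 (cv2) and the standard library are available. Lean on these libraries where they do the work, as an engineer would, in place of code of your own. Each camera call takes 0.05 s, during which the arm holds its last target.

## Working session

There is one attempt and no reset: what is moved stays moved. The work goes in short steps, Python scripts to look and compute and a tool call to move; the robot and the scene stay as the last step left them, time stands still between calls to the robot, and variables do not carry over. Pictures are saved under pics/ and viewed, and the job is handed in when it is done.

Besides the shell and the picture viewer there is one more tool, called after ">>>" as a command line: name --argument value ..., lists and objects as JSON in quotes. jog_arm: Moves the arm, as the interface text tells. Its arguments: {"type":"object","properties":{"moves":{"type":"array"},"force":{"type":"number"}},"required":["moves"]}

```bash
ls; mkdir -p pics; cat > h.py <<'E'
import numpy as np, cv2, pickle
from bench import robot, camera, trace, landmark_of
def save(n,im): cv2.imwrite('pics/'+n+'.png', cv2.cvtColor(im,cv2.COLOR_RGB2BGR))
def pts(c):
    H,W=c['range_z'].shape; v,u=np.mgrid[0:H,0:W]; z=c['range_z']
    x=(u-c['cx'])/c['fx']*z; y=(v-c['cy'])/c['fy']*z
    P=np.stack([x,-y,-z,np.ones_like(z)],-1)@np.array(c['extrinsics']).T
    P=P[...,:3]; P[z<=0]=np.nan; return P
E
python3 - <<'E'
from h import *
s=robot.read_state(); print(s, robot.pinch_z)
for n in ['scene','top']:
    c=camera(n); save(n+'0',c['frame']); pickle.dump(c,open(n+'0.pkl','wb')); print(n,c['fx'],c['cx'],[k for k in c])
    P=pts(c)
    for o in ['cover','tab_face','tongue_edge','tab_edge','unit','bare_patch','new_filter']:
        for d in landmark_of(c,o)[:3]:
            r,q=[int(round(x)) for x in d['pixel']]; print(n,o,d['p'],d['pixel'],P[r,q] if 0<=r<420 and 0<=q<560 else None)
E
```

```text
pics
{'t': 0.0, 'joint_pos': array([ 1.22368525e+00,  3.79403627e-01,  1.73479264e+00,  1.88783835e-05,
        1.02852613e+00, -3.33021289e-02]), 'qvel': array([-0.00077086,  0.00058575,  0.00059191, -0.00240253, -0.00047956,
       -0.00048775]), 'tau': array([ 1.72905326e-03, -7.63738918e+01, -4.34369874e+01,  6.50733174e-02,
        4.25168162e-02, -5.87921204e-05]), 'ee_pos': array([0.21594125, 0.66542711, 0.21328584]), 'tcp_rot': array([ 0.57165659, -0.41594349,  0.57232447,  0.41550507]), 'force': array([ 0.55985145,  0.09621839, -0.11895397]), 'wrist_torque': array([ 0.00711168, -0.06847634, -0.02351669]), 'finger_gap': 0.09111617783922273} 0.0188
scene 525.7039613305283 282.2650465659817 ['frame', 'range_z', 'fx', 'fy', 'cx', 'cy', 'extrinsics', 'shot']
scene cover 0.83 [229.8, 235.4] [0.47653055 0.3584358  0.09224784]
scene cover 0.47 [298.3, 210.2] [ 0.33842167  0.54839576 -0.00427105]
scene tab_face 0.4 [234.7, 243.8] [0.44537177 0.34224965 0.08336543]
scene tongue_edge 0.7 [303.3, 208.8] [0.31392567 0.56587821 0.00632691]
scene tongue_edge 0.67 [230.3, 230.2] [0.50522785
[... 919 characters left out ...]
b_face 0.46 [169.8, 150.0] [0.5696324  0.58013939 0.02596039]
top tongue_edge 0.92 [187.8, 222.5] [0.51035353 0.35429762 0.09534946]
top tongue_edge 0.81 [174.7, 135.0] [5.57434207e-01 6.32568311e-01 5.93715327e-05]
top tongue_edge 0.56 [252.4, 151.4] [0.32474905 0.57053218 0.02695494]
top tab_edge 0.84 [209.4, 228.2] [0.45092011 0.33692909 0.08891834]
top tab_edge 0.82 [252.7, 163.4] [0.32214118 0.53493887 0.02652095]
top tab_edge 0.78 [169.3, 149.4] [0.57349048 0.58493272 0.01973005]
top unit 0.75 [202.4, 230.3] [0.47547406 0.3382199  0.03007968]
top bare_patch 0.63 [205.9, 371.3] [ 0.46977985 -0.08608522 -0.00083195]
top new_filter 0.67 [216.1, 431.7] [ 0.43950388 -0.26105409  0.0325449 ]
```

View pics/top0.png

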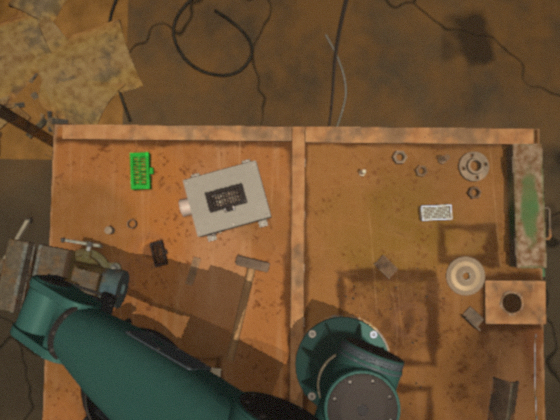

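View pics/scene0.png

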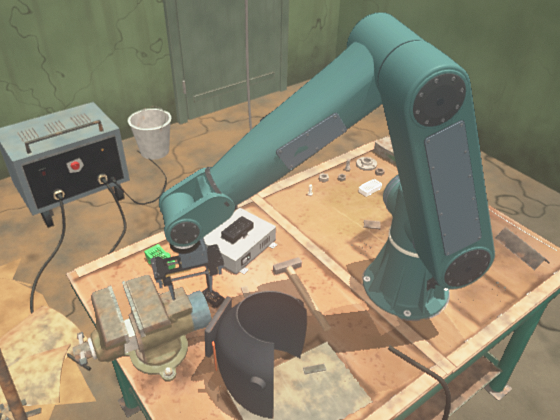

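```bash
python3 - <<'E'
from h import *
c=pickle.load(open('top0.pkl','rb'))
f=cv2.resize(c['frame'][130:290,100:300],None,fx=4,fy=4,interpolation=cv2.INTER_CUBIC)[:600]; save('topcrop',f)
E
```

```text
(no output)
```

View pics/topcrop.png

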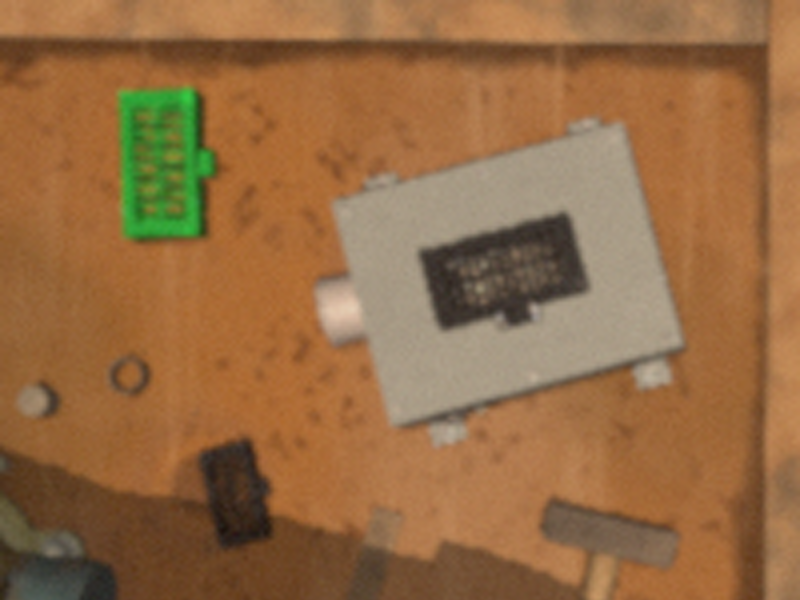

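The cover candidates in the top view are:
- Black on the grey box at (row 197, col 225). It is not green, is the larger of the two black ones, and sits on the deck. This is the one meant.
- Green on the bench at (171,141).
- Small black on the bench at (252,159).

The enlarged crop confirms this, and shows the tab on the robot side at about (208,229).

```bash
python3 - <<'E'
from h import *
c=pickle.load(open('top0.pkl','rb')); E=np.array(c['extrinsics']); print(E.round(3))
P=pts(c); f=c['frame'].astype(int)
roi=np.zeros(P.shape[:2],bool); roi[150:245,170:280]=1
g=f.max(2)
z=P[...,2]
for lo,hi in [(0.055,0.078),(0.082,0.105)]:
    m=roi&(z>lo)&(z<hi); print(m.sum(), np.nanmedian(z[m]))
def proj(m,zz):
    n,l,s,cen=cv2.connectedComponentsWithStats(m.astype(np.uint8)); k=1+np.argmax(s[1:,4]); m=l==k
    v,u=np.nonzero(m); d=np.stack([(u-c['cx'])/c['fx'],-(v-c['cy'])/c['fy'],-np.ones(len(u))],-1)@E[:3,:3].T
    t=(zz-E[2,3])/d[:,2]; return (E[:3,3]+d*t[:,None])[:,:2],m
# colour masks
sat=f.max(2)-f.min(2)
dark=roi&(g<75); grey=roi&(sat<45)|dark
for nm,m,zz in [('deck',roi&(z>.055),.066),('grey',grey,.066),('cover',dark,.094)]:
    m=cv2.morphologyEx(m.astype(np.uint8),cv2.MORPH_OPEN,np.ones((5,5)))
    if nm=='cover': m=cv2.morphologyEx(dark.astype(np.uint8),cv2.MORPH_CLOSE,np.ones((7,7))); m=cv2.morphologyEx(m,cv2.MORPH_OPEN,np.ones((7,7)))
    X,mm=proj(m,zz); r=cv2.minAreaRect((X*1000).astype(np.float32)); print(nm,mm.sum(),X.mean(0),r)
# 5 tab
for o in ['cover','tab_face','unit']:
    for d in trace(camera('top'),o)[:3]: print(o,d['p'],d['pixel'],d['mask'].sum())
E
```

```text
[[ 0.01   0.998 -0.06   0.362]
 [-1.     0.01  -0.005  0.167]
 [-0.004  0.06   0.998  1.539]
 [ 0.     0.     0.     1.   ]]
3687 0.0654476282471026
635 0.09303757385154166
deck 3996 [0.48296202 0.34626944] ((483.0203857421875, 347.565185546875), (171.07997131347656, 222.6331787109375), 16.083539962768555)
grey 4556 [0.48147285 0.34337805] ((477.549072265625, 343.24176025390625), (197.28189086914062, 220.50711059570312), 16.013866424560547)
cover 175 [0.47569379 0.38077623] ((474.42547607421875, 382.3787841796875), (48.76949691772461, 28.545726776123047), 1.0340583324432373)
cover 0.86 [170.3, 139.5] 835
cover 0.81 [251.3, 156.4] 358
cover 0.62 [197.1, 224.5] 797
unit 0.76 [211.6, 227.6] 3992
```

```bash
cat >> h.py <<'E'
from scipy.spatial.transform import Rotation as R
def Rq(q): return R.from_quat([q[1],q[2],q[3],q[0]])
def frame(yaw,tilt=0,flip=1):
    # unit axes rotated; tool x down, tool z = flip*unit x, y = z cross x
    U=R.from_euler('z',yaw)*R.from_rotvec([0,tilt,0])
    x=np.array([0,0,-1.]); z=np.array([flip,0,0.]); y=np.cross(z,x)
    return U*R.from_matrix(np.stack([x,y,z],1))
def rel(p,Rt,s=None):
    s=s or robot.read_state(); R0=Rq(s['tcp_rot'])
    d=R0.inv().apply(np.array(p)-s['ee_pos']); w=(R0.inv()*Rt).as_rotvec(degrees=True)
    return d.round(4),w.round(2)
E
python3 - <<'E'
from h import *
s=robot.read_state(); print(Rq(s['tcp_rot']).as_matrix().round(3)); y=.28
for fl in (1,-1): print(fl,rel([.479,.346,.2],frame(y,0,fl)))
E
```

```text
[[-0.    -0.951  0.309]
 [ 0.     0.309  0.951]
 [-1.     0.     0.   ]]
1 (array([ 0.0139, -0.3488, -0.2231]), array([55.98,  0.  , -0.  ]))
-1 (array([ 0.0139, -0.3488, -0.2231]), array([-124.02,    0.  ,    0.  ]))
```

>>> jog_arm --moves '[[[0.014, -0.05, -0.03, 8, 0, 0, 0.091], [0.014, -0.1, -0.065, 16, 0, 0, 0.091], [0.014, -0.15, -0.1, 24, 0, 0, 0.091], [0.014, -0.2, -0.13, 32, 0, 0, 0.091], [0.014, -0.25, -0.16, 40, 0, 0, 0.091], [0.014, -0.3, -0.19, 48, 0, 0, 0.091], [0.014, -0.349, -0.223, 56, 0, 0, 0.091], [0.014, -0.349, -0.223, 56, 0, 0, 0.091], [0.014, -0.349, -0.223, 56, 0, 0, 0.091], [0.014, -0.349, -0.223, 56, 0, 0, 0.091], [0.014, -0.349, -0.223, 56, 0, 0, 0.091], [0.014, -0.349, -0.223, 56, 0, 0, 0.091]]]'

```text
t: 2.3
ee_pos: [0.4784, 0.3469, 0.1999]
tcp_rot: [0.7, -0.099, 0.7, 0.099]
force: [0.7, 0.4, -0.7]
finger_gap: 0.0909
```

```bash
python3 - <<'E'
from h import *
s=robot.read_state(); print(s['t'],s['ee_pos'],rel([.479,.346,.2],frame(.28)))
c=camera('wrist'); save('w1',c['frame']); pickle.dump((c,s),open('w1.pkl','wb')); print(c['fx'],c['cx'],c['cy'],np.array(c['extrinsics']).round(3))
for o in ['cover','tab_face','tongue_edge','tab_edge','unit']: print(o,[(d['p'],d['pixel']) for d in landmark_of(c,o)[:3]])
c=camera('top'); save('t1',c['frame'])
E
```

```text
2.3 [0.4784485  0.34694197 0.19988026] (array([-0.0001, -0.0011,  0.0003]), array([ 0.05, -0.01, -0.  ]))
325.19226210127806 277.71435062265436 209.12759151779798 [[ 0.961 -0.267 -0.074  0.457]
 [ 0.277  0.926  0.255  0.417]
 [-0.    -0.266  0.964  0.371]
 [ 0.     0.     0.     1.   ]]
cover [(0.78, [208.3, 282.4]), (0.58, [0.0, 413.3])]
tab_face [(0.72, [210.1, 244.8]), (0.64, [6.9, 192.0]), (0.5, [28.3, 411.3])]
tongue_edge [(0.58, [207.3, 310.9])]
tab_edge [(0.85, [205.3, 253.7]), (0.78, [1.7, 194.5]), (0.75, [23.8, 409.3])]
unit [(0.55, [190.6, 282.0])]
```

View pics/w1.png

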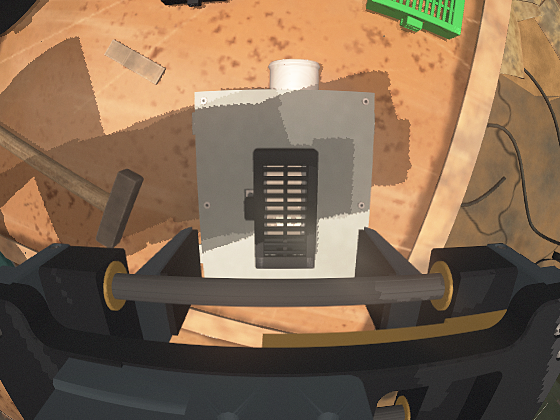

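Wrist view: the cover fills cols 253–318 and rows 148–269. The tab is at about (205,250) on the left and the spigot at the top, so the axes run as I assumed. Next I'll fit the poses precisely.

```bash
cat >> h.py <<'E'
def wpts(c):
    H,W=c['range_z'].shape; v,u=np.mgrid[0:H,0:W].astype(float); z=c['range_z'].astype(float)
    x=(u-c['cx'])/c['fx']; y=(v-c['cy'])/c['fy']; r=np.hypot(x,y)+1e-9
    k=np.tan(r)/r
    D=np.stack([x*k,-y*k,-np.ones_like(x)],-1)
    E=np.array(c['extrinsics']); Dw=D@E[:3,:3].T
    P=E[:3,3]+Dw*z[...,None]; P[z<=0]=np.nan; return P,Dw,E[:3,3]
def onplane(c,px,zz):
    P,D,o=wpts(c); 
    v,u=px; x=(u-c['cx'])/c['fx']; y=(v-c['cy'])/c['fy']; r=np.hypot(x,y)+1e-9;k=np.tan(r)/r
    d=np.array(c['extrinsics'])[:3,:3]@np.array([x*k,-y*k,-1]); return o+d*(zz-o[2])/d[2]
E
python3 - <<'E'
from h import *
c,s=pickle.load(open('w1.pkl','rb')); P,_,_=wpts(c)
print('deck z',np.nanmedian(P[100:140,220:350,2]),P[180,340],P[150:268,262:310,2][::20,::10].round(3))
roi=np.zeros(P.shape[:2],bool); roi[80:276,170:390]=1
m=(roi&(P[...,2]>.082)&(P[...,2]<.11)); m[:,:258]&=False if False else m[:,:258]
mm=m.copy().astype(np.uint8); n,l,st,_=cv2.connectedComponentsWithStats(mm);k=1+np.argmax(st[1:,4]); m=l==k
X=P[m]; print(m.sum(),X.mean(0),np.median(X[:,2])); print(cv2.minAreaRect((X[:,:2]*1000).astype(np.float32)))
# edges in unit frame
U=R.from_euler('z',.28).as_matrix()
def rob(Y): return np.percentile(Y,[1,99],axis=0)
print('cover u',rob(X@U))
d=roi&(P[...,2]>.05); Y=P[d]@U; print('deck u',rob(Y),Y[:,0].min(),Y[:,0].max(),Y[:,1].max())
# deck yaw: +y edge & x edges
Yd=Y
for ax,sg in ((0,1),(0,-1)):
    b=np.arange(.22,.37,.01); e=[]
    for q in b:
        w=Yd[(abs(Yd[:,1]-q)<.005)]; 
        if len(w)>10:e.append((q,sg*np.max(sg*w[:,0])))
    e=np.array(e); f=np.polyfit(e[:,0],e[:,1],1); print(f,np.std(e[:,1]-np.polyval(f,e[:,0])),len(e), np.polyval(f,.25))
for o,pz in [('tab_edge',.066),('tongue_edge',.066),('tab_face',.078),('cover',.066)]:
    print(o,[onplane(c,d['pixel'],pz)@U for d in landmark_of(camera('wrist'),o)[:1]] if 0 else '')
for px,zz in [((208.3,282.4),.066),((210.1,244.8),.078),((205.3,253.7),.066)]: print(onplane(c,px,zz)@U)
E
```

```text
deck z 0.06598894666491209 [0.52938749 0.38126428 0.06614849] [[0.094 0.093 0.093 0.093 0.094]
 [0.095 0.092 0.095 0.094 0.094]
 [0.093 0.031 0.029 0.03  0.044]
 [0.095 0.093 0.093 0.093 0.093]
 [0.094 0.093 0.093 0.093 0.094]
 [0.094 0.092 0.093 0.094 0.092]]
6322 [0.48255591 0.34618449 0.09336307] 0.09374103948825283
((480.39447021484375, 341.7466735839844), (66.38935089111328, 110.81175994873047), 16.211406707763672)
cover u [[0.52600967 0.14190267 0.08420379]
 [0.58812653 0.25081472 0.09549435]]
deck u [[0.47737694 0.12118095 0.05810037]
 [0.64308243 0.30761718 0.2415055 ]] 0.47510247274110057 0.6462186331027175 0.31663711590655474
[-0.25439916  0.70915151] 0.01400518965810873 11 0.6455517249243107
[0.34569005 0.38901727] 0.01894848653440343 11 0.47543978860380415
tab_edge 
tongue_edge 
tab_face 
cover 
[0.55878761 0.19180092 0.066     ]
[0.52337647 0.19330395 0.078     ]
[0.53092713 0.19479959 0.066     ]
```

```bash
python3 - <<'E'
from h import *
c,s=pickle.load(open('w1.pkl','rb')); P,_,_=wpts(c)
U=R.from_euler('z',.28).as_matrix(); Q=P@U
def fit(m,b,ax,sg):
    Y=Q[m]; e=[]
    for q in b:
        w=Y[abs(Y[:,1-ax]-q)<.003]
        if len(w)>5: e.append((q,sg*np.percentile(sg*w[:,ax],99)))
    e=np.array(e); f=np.polyfit(e[:,0],e[:,1],1); r=e[:,1]-np.polyval(f,e[:,0]); k=abs(r)<.002; f=np.polyfit(e[k,0],e[k,1],1); print(ax,sg,'slope',f[0].round(4),'at mid',np.polyval(f,np.mean(b)).round(4),len(e),k.sum())
deck=(Q[...,2]>.062)&(Q[...,2]<.07)
fit(deck,np.arange(.15,.3,.005),0,1); fit(deck,np.arange(.15,.3,.005),0,-1); fit(deck,np.arange(.49,.63,.005),1,1)
top=(Q[...,2]>.0905)&(Q[...,2]<.097)&(abs(Q[...,1]-.195)<.07)&(abs(Q[...,0]-.56)<.05)
fit(top,np.arange(.15,.245,.004),0,1); fit(top,np.r_[np.arange(.145,.18,.004),np.arange(.21,.245,.004)],0,-1);fit(top,np.arange(.54,.58,.004),1,1);fit(top,np.arange(.54,.58,.004),1,-1)
for z in (.075,.08,.085):
    m=(abs(Q[...,2]-z)<.004)&(abs(Q[...,1]-.195)<.015)&(Q[...,0]<.54)&(Q[...,0]>.5); print(z,m.sum(),np.percentile(Q[m],[2,50,98],axis=0).round(4) if m.sum() else '')
E
```

```text
0 1 slope 0.0312 at mid 0.643 30 15
0 -1 slope 0.0032 at mid 0.477 30 30
1 1 slope 0.0007 at mid 0.3045 29 29
0 1 slope -0.0015 at mid 0.5881 24 24
0 -1 slope -0.0002 at mid 0.5328 18 18
1 1 slope 0.0097 at mid 0.2506 10 10
1 -1 slope -0.0052 at mid 0.1418 10 10
0.075 10 [[0.5229 0.2038 0.0739]
 [0.5261 0.2052 0.0755]
 [0.53   0.2054 0.0782]]
0.08 46 [[0.5229 0.1854 0.0783]
 [0.5261 0.2001 0.0832]
 [0.5307 0.2054 0.0839]]
0.085 207 [[0.5231 0.1856 0.0828]
 [0.5278 0.1956 0.0848]
 [0.5317 0.2053 0.0863]]
```

```bash
cat >> h.py <<'E'
YAW=.28; UU=R.from_euler('z',YAW).as_matrix()
C=np.array([.5604,.196,.066])
def u2w(u): return UU@np.array(u)
E
python3 - <<'E'
from h import *
s=robot.read_state(); print(s['ee_pos']@UU); print(rel(u2w([.5559,.196,.0715]),frame(YAW)), s['force'])
E
```

```text
[0.55598841 0.20047659 0.19991341]
(array([ 1.284e-01, -4.500e-03, -1.000e-04]), array([ 0.01, -0.  , -0.  ])) [ 0.21878422 -0.02339432 -0.03413659]
```

>>> jog_arm --moves '[[[0.04, -0.0045, 0, 0, 0, 0, 0.091], [0.08, -0.0045, 0, 0, 0, 0, 0.091], [0.1, -0.0045, 0, 0, 0, 0, 0.091], [0.115, -0.0045, 0, 0, 0, 0, 0.091], [0.122, -0.0045, 0, 0, 0, 0, 0.091], [0.126, -0.0045, 0, 0, 0, 0, 0.091], [0.1284, -0.0045, 0, 0, 0, 0, 0.091], [0.1284, -0.0045, 0, 0, 0, 0, 0.072], [0.1284, -0.0045, 0, 0, 0, 0, 0.072], [0.1284, -0.0045, 0, 0, 0, 0, 0.069], [0.1284, -0.0045, 0, 0, 0, 0, 0.069], [0.1284, -0.0045, 0, 0, 0, 0, 0.069]]]' --force 3

```text
t: 3.85
ee_pos: [0.4803, 0.3421, 0.0717]
tcp_rot: [0.7, -0.099, 0.7, 0.099]
force: [-0.9, 0.3, -0.3]
finger_gap: 0.0693
```

```bash
python3 - <<'E'
from h import *
s=robot.read_state(); print(s['t'],s['ee_pos']@UU,s['force']@UU,s['finger_gap'])
c=camera('wrist'); save('w2',c['frame'])
E
```

```text
3.85 [0.55610963 0.19600809 0.07172552] [-0.74817653  0.49379062 -0.33576386] 0.06930323950729565
```

View pics/w2.png

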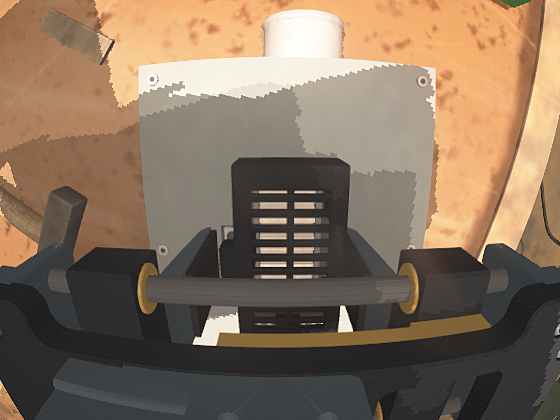

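The fingers straddle the tab (col 228) and the opposite wall (col 348) without touching. I'll close gently to find the contact and centre.

>>> jog_arm --moves '[[[0, 0, 0, 0, 0, 0, 0.066], [0, 0, 0, 0, 0, 0, 0.065], [0, 0, 0, 0, 0, 0, 0.064], [0, 0, 0, 0, 0, 0, 0.064], [0, 0, 0, 0, 0, 0, 0.064]]]' --force 4

```text
t: 4.4
ee_pos: [0.4808, 0.3423, 0.0719]
tcp_rot: [0.701, -0.099, 0.7, 0.099]
force: [5.4, -0.3, 0.5]
finger_gap: 0.0648
```

```bash
python3 - <<'E'
from h import *
s=robot.read_state(); print(s['t'],s['ee_pos']@UU,s['force']@UU,s['wrist_torque']@UU,s['finger_gap'])
E
```

```text
4.4 [0.55671373 0.19606412 0.07193224] [ 5.11516368 -1.74852679  0.54738659] [-0.24489427 -0.99217364 -0.04470683] 0.06484156287233689
```

>>> jog_arm --moves '[[[0, 0, 0.0006, 0, 0, 0, 0.064], [0, 0, 0.0006, 0, 0, 0, 0.064], [0, 0, 0.0006, 0, 0, 0, 0.064]]]' --force 4

```text
t: 4.7
ee_pos: [0.4812, 0.3423, 0.0719]
tcp_rot: [0.7, -0.099, 0.7, 0.099]
force: [-0.2, -0.6, 0.6]
finger_gap: 0.0644
```

```bash
python3 - <<'E'
from h import *
s=robot.read_state(); print(s['t'],s['ee_pos']@UU,s['force']@UU,s['wrist_torque']@UU,s['finger_gap'])
E
```

```text
4.7 [0.55706201 0.19603349 0.07185121] [-0.34346977 -0.51585439  0.61531261] [-0.15895805 -0.0313943  -0.00746045] 0.06441981663778766
```

Balanced. Now the squeeze, with the hand following the shifting centre.

>>> jog_arm --moves '[[[0, 0, 0.0004, 0, 0, 0, 0.0635], [0, 0, 0.0008, 0, 0, 0, 0.0628], [0, 0, 0.0012, 0, 0, 0, 0.062], [0, 0, 0.0016, 0, 0, 0, 0.0612], [0, 0, 0.0018, 0, 0, 0, 0.0608], [0, 0, 0.0018, 0, 0, 0, 0.0608]]]' --force 18

```text
t: 5.3
ee_pos: [0.4828, 0.3428, 0.0718]
tcp_rot: [0.7, -0.099, 0.7, 0.099]
force: [-0.5, -0.5, 3.5]
finger_gap: 0.0608
```

```bash
cat > st.py <<'E'
from h import *
s=robot.read_state(); print(s['t'],s['ee_pos']@UU,s['force']@UU,s['wrist_torque']@UU,s['finger_gap'])
E
python3 st.py
```

```text
5.3 [0.55875651 0.19603386 0.07184622] [-0.63329116 -0.32585034  3.53031457] [-0.13800831  0.26067133  0.05045518] 0.06078078154437366
```

>>> jog_arm --moves '[[[0, 0, 0.0004, 0, 0, 0, 0.06], [0, 0, 0.0008, 0, 0, 0, 0.0592], [0, 0, 0.0012, 0, 0, 0, 0.0584], [0, 0, 0.0015, 0, 0, 0, 0.0578], [0, 0, 0.0016, 0, 0, 0, 0.0572], [0, 0, 0.0016, 0, 0, 0, 0.0572], [0, 0, 0.0016, 0, 0, 0, 0.0572]]]' --force 18

```text
t: 6.0
ee_pos: [0.4845, 0.3433, 0.0719]
tcp_rot: [0.7, -0.099, 0.7, 0.099]
force: [0.9, -0.6, 3.5]
finger_gap: 0.0573
```

```bash
python3 st.py
```

```text
6.0 [0.56051325 0.19608144 0.07192774] [ 0.74900274 -0.80980357  3.52147353] [-0.19670309  0.02461926 -0.03388906] 0.0573442056552289
```

>>> jog_arm --moves '[[[0, 0, 0, 0, 0, 0, 0.055], [0, 0, 0, 0, 0, 0, 0.055], [0, 0, 0, 0, 0, 0, 0.055], [-0.0007, 0, 0.0001, 0, 1.4, 0, 0.055], [-0.0014, 0, 0.0003, 0, 2.86, 0, 0.055], [-0.0022, 0, 0.0005, 0, 4.3, 0, 0.055], [-0.0029, 0, 0.0007, 0, 5.7, 0, 0.055], [-0.0029, 0, 0.0007, 0, 5.7, 0, 0.055], [-0.0029, 0, 0.0007, 0, 5.7, 0, 0.055]]]' --force 18.5

```text
t: 6.9
ee_pos: [0.485, 0.3434, 0.0745]
tcp_rot: [0.665, -0.103, 0.734, 0.094]
force: [-0.4, -0.1, -1.0]
finger_gap: 0.0575
```

```bash
python3 st.py; python3 - <<'E'
from h import *
c=camera('wrist'); save('w3',c['frame'])
E
```

```text
6.9 [0.56096649 0.1959734  0.07452015] [-0.45110737 -0.01814955 -0.96822091] [-0.08818933 -0.01367389 -0.02968238] 0.05752008872658511
```

View pics/w3.png

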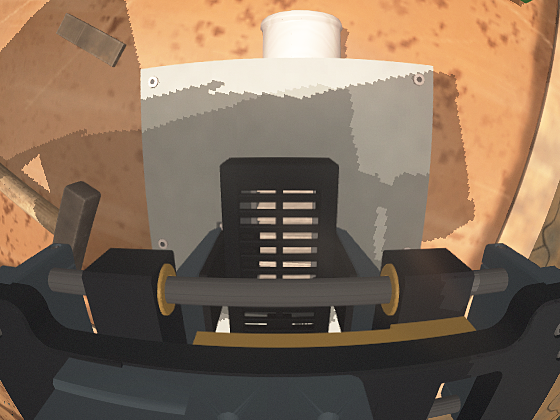

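>>> jog_arm --moves '[[[-0.0009, 0, 0.0002, 0, 1.7, 0, 0.055], [-0.0018, 0, 0.0004, 0, 3.4, 0, 0.055], [-0.0028, 0, 0.0006, 0, 5.1, 0, 0.055], [-0.0037, 0, 0.0009, 0, 6.9, 0, 0.055], [-0.0046, 0, 0.0011, 0, 8.6, 0, 0.055], [-0.0046, 0, 0.0011, 0, 8.6, 0, 0.055], [-0.0046, 0, 0.0011, 0, 8.6, 0, 0.055]]]' --force 18.5

```text
t: 7.65
ee_pos: [0.4861, 0.3437, 0.0788]
tcp_rot: [0.608, -0.11, 0.782, 0.086]
force: [0.1, 0.0, -0.6]
finger_gap: 0.0572
```

```bash
python3 st.py; python3 - <<'E'
from h import *
c=camera('wrist'); save('w4',c['frame'])
c=camera('scene'); save('s4',cv2.resize(c['frame'][190:290,180:300],None,fx=5,fy=5,interpolation=cv2.INTER_CUBIC))
s=robot.read_state(); print(rel(s['ee_pos'],frame(YAW,.25)), rel(s['ee_pos']+u2w([-.01,0,0.0005]),frame(YAW,.25)))
E
```

```text
7.65 [0.56217261 0.19593486 0.07882365] [ 0.07115892 -0.00156461 -0.62135327] [-0.06400608 -0.10945159  0.03360624] 0.05722740173115263
(array([0., 0., 0.]), array([0.02, 0.08, 0.01])) (array([ 0.002 ,  0.    , -0.0098]), array([0.02, 0.08, 0.01]))
```

View pics/w4.png

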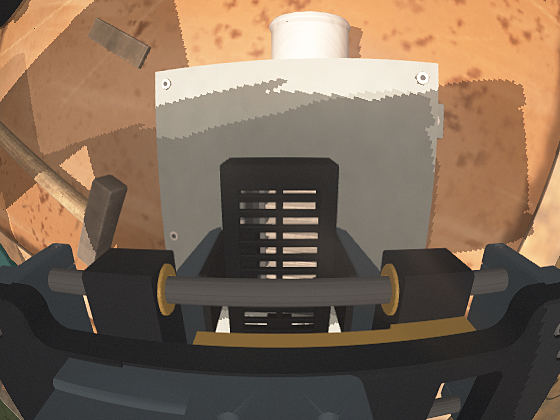

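View pics/s4.png

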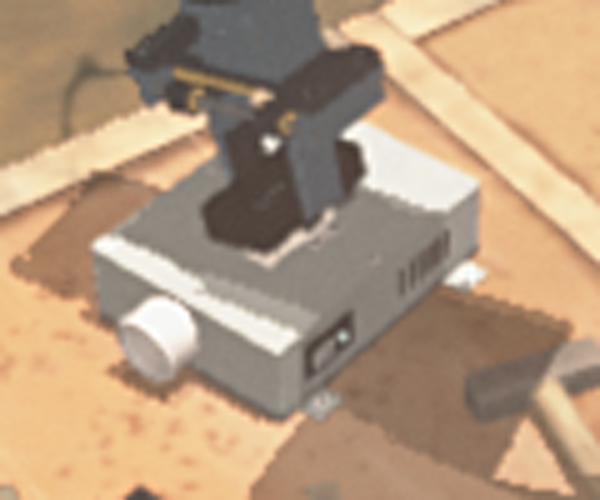

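The cover tilts rigidly with the hand and the forces are tiny. Now I'll slide it towards -x.

>>> jog_arm --moves '[[[0.0003, 0, -0.0015, 0, 0, 0, 0.055], [0.0006, 0, -0.003, 0, 0, 0, 0.055], [0.0008, 0, -0.004, 0, 0, 0, 0.055], [0.0008, 0, -0.004, 0, 0, 0, 0.055]]]' --force 18.5

```text
t: 8.15
ee_pos: [0.4819, 0.3425, 0.0792]
tcp_rot: [0.608, -0.11, 0.782, 0.086]
force: [0.3, -0.2, -1.4]
finger_gap: 0.0572
```

```bash
python3 st.py
```

```text
8.15 [0.55777518 0.19595552 0.07919285] [ 0.2736405  -0.26830009 -1.37265345] [-0.05172245 -0.16425581 -0.03389642] 0.05719135265856811
```

>>> jog_arm --moves '[[[0.0003, 0, -0.0015, 0, 0, 0, 0.055], [0.0006, 0, -0.003, 0, 0, 0, 0.055], [0.0009, 0, -0.0045, 0, 0, 0, 0.055], [0.0009, 0, -0.0052, 0, 0, 0, 0.055], [0.0009, 0, -0.0052, 0, 0, 0, 0.055]]]' --force 18.5

```text
t: 8.65
ee_pos: [0.4767, 0.341, 0.0796]
tcp_rot: [0.608, -0.11, 0.782, 0.086]
force: [-0.1, 0.7, -1.5]
finger_gap: 0.0574
```

```bash
python3 st.py; python3 - <<'E'
from h import *
c=camera('wrist'); save('w5',c['frame'])
E
```

```text
8.65 [0.55241283 0.19595323 0.07963859] [ 0.05333192  0.68249657 -1.45237324] [-0.01743653 -0.12310623 -0.02326491] 0.05738559021631746
```

View pics/w5.png

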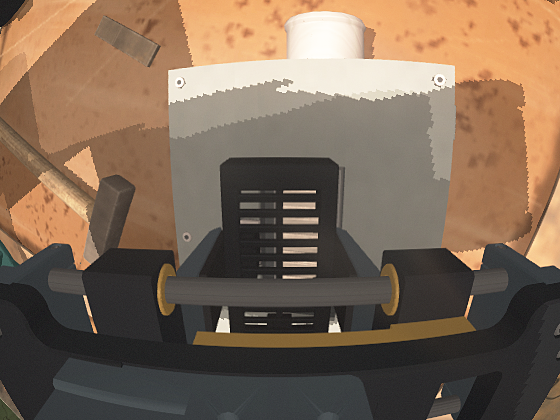

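>>> jog_arm --moves '[[[-0.0019, 0, -0.0005, 0, 0, 0, 0.055], [-0.0039, 0, -0.001, 0, 0, 0, 0.055], [-0.0068, 0, -0.0017, 0, 0, 0, 0.055], [-0.0097, 0, -0.0025, 0, 0, 0, 0.055], [-0.0145, 0, -0.0037, 0, 0, 0, 0.055], [-0.0145, 0, -0.0037, 0, 0, 0, 0.055]]]' --force 18.5

```text
t: 9.3
ee_pos: [0.4772, 0.3413, 0.0954]
tcp_rot: [0.608, -0.11, 0.781, 0.086]
force: [0.2, 0.5, -1.3]
finger_gap: 0.0573
```

```bash
python3 st.py; python3 - <<'E'
from h import *
s=robot.read_state();print(rel(s['ee_pos']+np.array([0,0,.11]),frame(YAW,0)))
E
```

```text
9.3 [0.55292418 0.19609038 0.09539477] [ 0.37007389  0.46255479 -1.27774087] [-0.03579453 -0.11056862 -0.01352375] 0.05726021735723907
(array([-0.1066,  0.    , -0.027 ]), array([ 3.000e-02, -1.419e+01, -1.000e-02]))
```

Free, carrying only its own weight. I'll lift higher and level it.

>>> jog_arm --moves '[[[-0.015, 0, -0.004, 0, 0, 0, 0.055], [-0.035, 0, -0.009, 0, -2, 0, 0.055], [-0.055, 0, -0.014, 0, -5, 0, 0.055], [-0.075, 0, -0.019, 0, -8, 0, 0.055], [-0.095, 0, -0.024, 0, -11, 0, 0.055], [-0.1066, 0, -0.027, 0, -14.2, 0, 0.055], [-0.1066, 0, -0.027, 0, -14.2, 0, 0.055], [-0.1066, 0, -0.027, 0, -14.2, 0, 0.055]]]' --force 18.5

```text
t: 10.1
ee_pos: [0.477, 0.3412, 0.2059]
tcp_rot: [0.7, -0.099, 0.7, 0.099]
force: [0.5, 0.5, -1.4]
finger_gap: 0.0574
```

```bash
python3 st.py; python3 - <<'E'
from h import *
c=camera('wrist'); save('w6',c['frame'])
t=camera('top'); save('t6',t['frame'])
T=pickle.load(open('top0.pkl','rb')); P=pts(T)
m=(P[...,2]>.008)&(np.hypot(P[...,0]-.468,P[...,1]+.087)<.12); m[P[...,2]>.3]=0
print(m.sum(),P[m][:5].round(3)); a=P[180:230,345:395]; print(np.nanmedian(a[...,2]),np.nanmax(a[...,2]))
for n,px in [('t',landmark_of(t,'bare_patch')[:1])]: print(px)
s=robot.read_state(); p=[.467,-.088,.2]
for yw in (.28,0,-.18): print(rel(p,frame(yw)))
E
```

```text
10.1 [0.5527104  0.19609969 0.20586779] [ 0.60322159  0.3106242  -1.38406739] [-0.03059826  0.05516087 -0.04627067] 0.05740450719413281
62 [[ 0.576 -0.055  0.043]
 [ 0.572 -0.051  0.049]
 [ 0.573 -0.055  0.047]
 [ 0.573 -0.058  0.043]
 [ 0.571 -0.059  0.056]]
-0.00024216234499063738 0.011801242708177506
[{'pixel': [204.7, 371.7], 'p': 0.59}]
(array([ 0.0049, -0.4095, -0.1284]), array([ 0.01, -0.1 ,  0.01]))
(array([ 0.0049, -0.4095, -0.1284]), array([16.06, -0.1 ,  0.02]))
(array([ 0.0049, -0.4095, -0.1284]), array([26.37, -0.1 ,  0.03]))
```

View pics/w6.png

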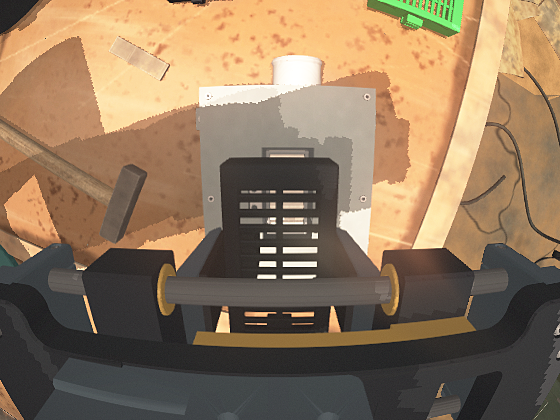

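View pics/t6.png

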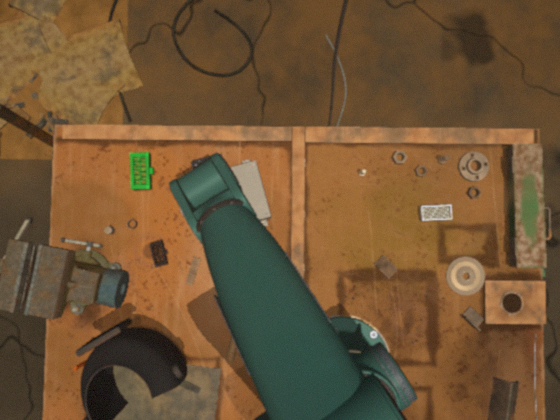

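>>> jog_arm --moves '[[[0, -0.015, -0.005, 0.6, 0, 0, 0.055], [0, -0.045, -0.014, 1.8, 0, 0, 0.055], [0, -0.075, -0.0235, 3, 0, 0, 0.055], [0, -0.105, -0.033, 4.1, 0, 0, 0.055], [0, -0.135, -0.0425, 5.3, 0, 0, 0.055], [0, -0.165, -0.052, 6.5, 0, 0, 0.055], [0, -0.195, -0.061, 7.6, 0, 0, 0.055], [0, -0.225, -0.0705, 8.8, 0, 0, 0.055], [0, -0.255, -0.08, 10, 0, 0, 0.055], [0, -0.285, -0.0895, 11.2, 0, 0, 0.055], [0, -0.315, -0.099, 12.4, 0, 0, 0.055], [0, -0.345, -0.108, 13.5, 0, 0, 0.055], [0, -0.375, -0.1175, 14.7, 0, 0, 0.055], [0, -0.395, -0.124, 15.5, 0, 0, 0.055], [0, -0.405, -0.127, 15.9, 0, 0, 0.055], [0, -0.4095, -0.1284, 16.06, 0, 0, 0.055], [0, -0.4095, -0.1284, 16.06, 0, 0, 0.055], [0, -0.4095, -0.1284, 16.06, 0, 0, 0.055]]]' --force 18.5

```text
t: 12.05
ee_pos: [0.4669, -0.0874, 0.2048]
tcp_rot: [0.706, -0.0, 0.708, 0.0]
force: [-0.0, -0.1, -1.2]
finger_gap: 0.057
```

```bash
python3 st.py; python3 - <<'E'
from h import *
c=camera('wrist'); save('w7',c['frame'])
print(robot.read_state()['ee_pos'],rel([.467,-.088,.0165],frame(0)))
print([(d['p'],onplane(c,d['pixel'],0)) for d in landmark_of(c,'bare_patch')[:2]])
E
```

```text
12.05 [ 0.42452709 -0.21300212  0.20477779] [-0.06535639 -0.10755954 -1.22557762] [-0.12077375  0.13515561 -0.02899429] 0.05703681782042935
[ 0.46692664 -0.08729862  0.20483426] (array([ 0.1883, -0.0006,  0.0004]), array([ 0.05, -0.11,  0.03]))
[]
```

View pics/w7.png

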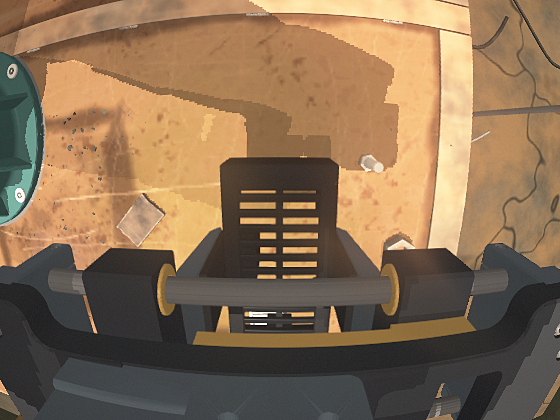

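The space below is bare. The bolt at (162,372) and the nut at about (243,400) are well to the side. Descending.

>>> jog_arm --moves '[[[0.02, -0.0006, 0, 0, 0, 0, 0.055], [0.05, -0.0006, 0, 0, 0, 0, 0.055], [0.08, -0.0006, 0, 0, 0, 0, 0.055], [0.11, -0.0006, 0, 0, 0, 0, 0.055], [0.14, -0.0006, 0, 0, 0, 0, 0.055], [0.16, -0.0006, 0, 0, 0, 0, 0.055], [0.172, -0.0006, 0, 0, 0, 0, 0.055], [0.18, -0.0006, 0, 0, 0, 0, 0.055], [0.184, -0.0006, 0, 0, 0, 0, 0.055], [0.186, -0.0006, 0, 0, 0, 0, 0.055], [0.186, -0.0006, 0, 0, 0, 0, 0.055]]]' --force 18.5

```text
t: 13.25
ee_pos: [0.467, -0.088, 0.0193]
tcp_rot: [0.707, -0.001, 0.707, 0.0]
force: [-0.9, 0.8, -0.4]
finger_gap: 0.0576
```

```bash
python3 st.py
```

```text
13.25 [ 0.4244557  -0.21366579  0.01927363] [-0.63138943  1.00581498 -0.44754539] [-0.04740506  0.02085655  0.05498405] 0.057625209988442304
```

>>> jog_arm --moves '[[[0.0005, 0, 0, 0, 0, 0, 0.055], [0.001, 0, 0, 0, 0, 0, 0.055], [0.0015, 0, 0, 0, 0, 0, 0.055], [0.002, 0, 0, 0, 0, 0, 0.055], [0.0023, 0, 0, 0, 0, 0, 0.055], [0.0023, 0, 0, 0, 0, 0, 0.055], [0.0023, 0, 0, 0, 0, 0, 0.055]]]' --force 18.5

```text
t: 13.95
ee_pos: [0.467, -0.0881, 0.017]
tcp_rot: [0.707, -0.001, 0.707, 0.0]
force: [-0.4, 0.6, -1.8]
finger_gap: 0.0574
```

```bash
python3 st.py;python3 st.py
```

```text
13.95 [ 0.42448246 -0.21368601  0.01698019] [-0.18921466  0.70836651 -1.7764516 ] [-0.07621145  0.0557952   0.02532319] 0.05735214658972248
13.95 [ 0.42448246 -0.21368601  0.01698019] [-0.18921466  0.70836651 -1.7764516 ] [-0.07621145  0.0557952   0.02532319] 0.05735214658972248
```

>>> jog_arm --moves '[[[0.0004, 0, 0, 0, 0, 0, 0.055], [0.0008, 0, 0, 0, 0, 0, 0.055], [0.0011, 0, 0, 0, 0, 0, 0.055], [0.0013, 0, 0, 0, 0, 0, 0.055], [0.0013, 0, 0, 0, 0, 0, 0.055]]]' --force 18.5

```text
t: 14.45
ee_pos: [0.4669, -0.088, 0.0158]
tcp_rot: [0.707, -0.001, 0.708, 0.0]
force: [-2.0, 0.5, 5.6]
finger_gap: 0.057
```

```bash
python3 st.py
```

```text
14.45 [ 0.42442206 -0.21365087  0.01581452] [-1.79998765  1.01301184  5.57957655] [0.11804772 0.48891472 0.02919162] 0.05703588140923227
```

It's touching down at about 6 N. I'll release slowly, following the tab as it springs out.

>>> jog_arm --moves '[[[-0.0003, 0, 0, 0, 0, 0, 0.0575], [-0.0004, 0, -0.0005, 0, 0, 0, 0.0585], [-0.0004, 0, -0.001, 0, 0, 0, 0.0595], [-0.0004, 0, -0.0015, 0, 0, 0, 0.0605], [-0.0004, 0, -0.002, 0, 0, 0, 0.0615], [-0.0004, 0, -0.0025, 0, 0, 0, 0.0625], [-0.0004, 0, -0.003, 0, 0, 0, 0.0635], [-0.0004, 0, -0.0035, 0, 0, 0, 0.0645], [-0.0004, 0, -0.004, 0, 0, 0, 0.0655], [-0.0004, 0, -0.004, 0, 0, 0, 0.067], [-0.0004, 0, -0.004, 0, 0, 0, 0.07], [-0.0004, 0, -0.004, 0, 0, 0, 0.08], [-0.0004, 0, -0.004, 0, 0, 0, 0.09], [-0.0004, 0, -0.004, 0, 0, 0, 0.09], [-0.0004, 0, -0.004, 0, 0, 0, 0.09]]]'

```text
t: 15.95
ee_pos: [0.463, -0.0881, 0.0162]
tcp_rot: [0.707, -0.001, 0.708, 0.0]
force: [-0.8, 0.2, -0.6]
finger_gap: 0.0901
```

```bash
python3 st.py; python3 - <<'E'
from h import *
c=camera('wrist'); save('w8',c['frame'])
E
```

```text
15.95 [ 0.42063661 -0.21258319  0.01624599] [-0.68841329  0.35808401 -0.61657681] [-0.07984578  0.09427662 -0.0056938 ] 0.09009439535309312
```

View pics/w8.png

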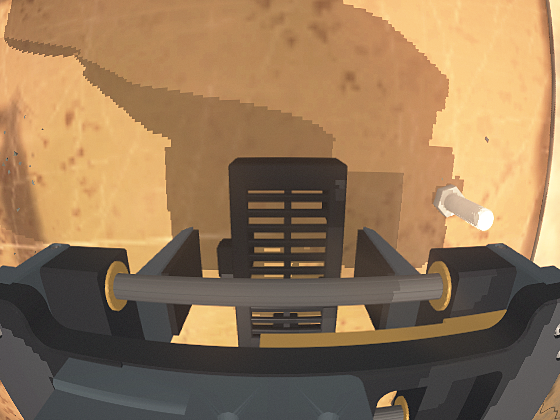

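The fingers are clear on both sides: the tab (col 225) has sprung out and the wall is at col 347. I'll retreat straight up.

>>> jog_arm --moves '[[[-0.005, 0, 0, 0, 0, 0, 0.09], [-0.02, 0, 0, 0, 0, 0, 0.09], [-0.05, 0, 0, 0, 0, 0, 0.09], [-0.09, 0, 0, 0, 0, 0, 0.09], [-0.13, 0, 0, 0, 0, 0, 0.09], [-0.17, 0, 0, 0, 0, 0, 0.09], [-0.2, 0, 0, 0, 0, 0, 0.09], [-0.2, 0.05, 0, 0, 0, 0, 0.09], [-0.2, 0.1, 0, 0, 0, 0, 0.09], [-0.2, 0.15, 0, 0, 0, 0, 0.09], [-0.2, 0.2, 0, 0, 0, 0, 0.09], [-0.2, 0.2, 0, 0, 0, 0, 0.09]]]'

```text
t: 17.2
ee_pos: [0.4626, 0.1165, 0.2167]
tcp_rot: [0.707, -0.002, 0.707, 0.002]
force: [-0.2, 0.3, 0.7]
finger_gap: 0.0898
```

```bash
python3 st.py; python3 - <<'E'
from h import *
c=camera('top'); save('t9',c['frame']); save('t9c',cv2.resize(c['frame'][140:290,290:490],None,fx=4,fy=4,interpolation=cv2.INTER_CUBIC))
P=pts(c); a=(np.abs(P[...,0]-.467)<.06)&(np.abs(P[...,1]+.088)<.08)&(P[...,2]>.015); print(a.sum(),np.nanpercentile(P[a],[5,50,95],axis=0).round(4))
s=camera('scene'); save('s9',s['frame'])
E
```

```text
17.2 [ 0.47682045 -0.01590063  0.2166599 ] [-0.13873707  0.31835889  0.70387079] [-0.05105013  0.0667015   0.01406716] 0.08980097721378258
632 [[ 0.4376 -0.1353  0.029 ]
 [ 0.4642 -0.0827  0.0371]
 [ 0.4909 -0.0326  0.0426]]
```

View pics/t9c.png

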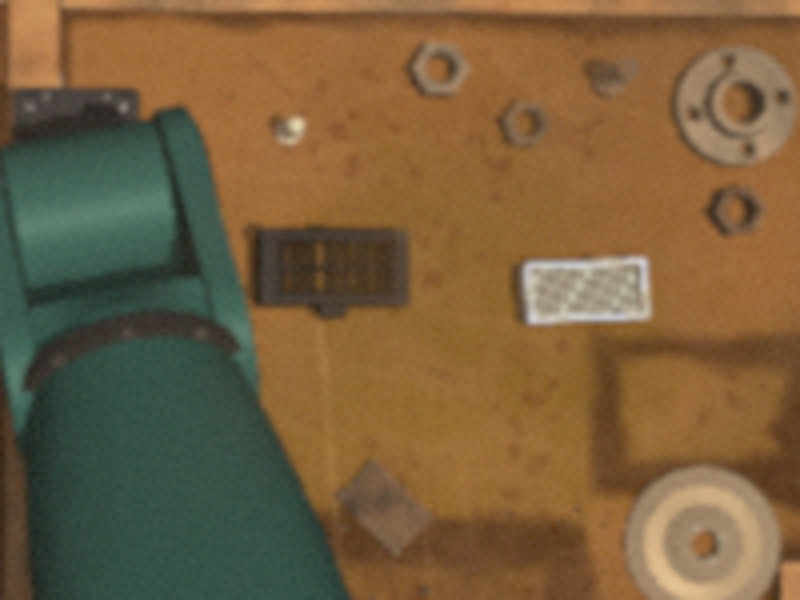

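View pics/s9.png

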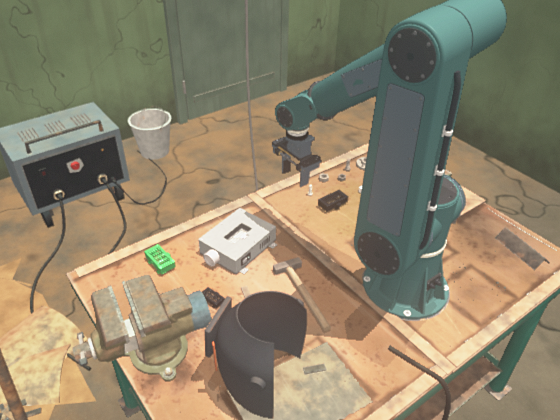

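```bash
python3 -c "
from h import *
print(robot.job_done())"
```

```text
the job is handed in; nothing more can be done
None
```

The black grille cover is off the filter box and lies upright on the bare patch of bench, at about x = 0.46, y = -0.09. I handed the job in at about 17 s of the 64 s allowed.

- **Removal:** I squeezed the tab to its stop at up to 18.5 N, moving the hand with it. Then I tilted the cover 0.25 rad about the tongue edge, drew it back about 10 mm and lifted it. The hand readings between moves stayed under 6 N, so nothing showed as forced.
- **Set-down:** The cover touched the bench at about 6 N. I released it slowly and the tab sprang back out.
- **Last checks:** The top of the cover measures about 37 mm above the bench, against 38 mm expected when it stands on its feet. The box opening is uncovered. The bolt, nuts, new filter and the other covers look unmoved in the pictures, and the hand is well clear. No check failed or disagreed.

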